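# Mesh a finger-jointed panel into a crate

## Task

Pick up the crate panel with the blue batten and fit it on the crate that stands in the jig, its fins going down between the crate's upright fins: feel for the gaps, lower it in the gripper rather than dropping it, and press until it sits fully home, level and square, its top flush with the tips of the crate's fins. Then let go, and leave the spare panel with the dark batten and everything else where it is.

Things in the scene. Friction and masses are not known exactly. Their poses are not given: they have to be found in the camera images.
- panel_grip (a point): Centre of the BLUE batten of the panel to be fitted. Batten 24 mm thick (x), 110 mm long (y), 44 mm tall: grip it, across its thickness. The board under it, flat on the table, is 20 mm thick and 126 mm wide (y), plain from x = -80 to +52 mm, fins from there to +80 mm. This point is 42 mm above the board's underside. x points to the fins, z up. About 0.3 kg.
- panel_fins (a point): Point on the same panel, midway along its row of four fins: 66 mm in x from the batten's centre, half-way up the 20 mm board. Each fin is 28 mm long and 16.5 mm wide; centres at y = -54, -18, 18 and 54 mm, so three gaps of 19.5 mm.
- jig: Fixed plywood plate 210 x 180 x 12 mm with a blue strip 22 mm tall at both x ends; origin at the centre of its underside. The open wooden crate, 160 x 126 mm, is screwed to it, immovable, anywhere up to 8 mm to either side of the jig's centre line along y (never turned, never shifted in x).
- crate_seat (a point): Point fixed to the jig, 134 mm above its underside: where the blue batten's centre belongs when home, were the crate centred; axes as the panel's when home (x to the crate's finned end). It does NOT follow the crate's sideways shift of up to 8 mm: find the gaps by touch or eye. In x the panel can go at most 3 mm further +x before its notches strike.
- crate_comb (a point): Point fixed to the jig where the tip of the crate's middle fin would be, were the crate centred (66 mm in x from and 22 mm below the seat point); it does not follow the shift. Three fins, 16.5 mm wide, 22 mm thick (x), pitch 36 mm along y, rise 20 mm from the shoulder that the panel ends on. 1.5 mm of room each side. The plain opposite end board is as high as the shoulder.
- spare_grip (a point): Centre of the batten (24 x 110 x 44 mm, DARK wood) of a spare panel lying on the table: same board, but three fins 26 mm wide at a pitch of 50 mm, which do not fit this crate. Leave it. x points to its fins.
- glue: Bystander: white glue bottle, 60 mm diameter, 160 mm tall, standing; origin at the centre of its underside.
- sander: Bystander: yellow round sander, 126 mm diameter, 118 mm tall; origin at the centre of its underside.
- tape_measure: Bystander: black and yellow tape measure, 70 x 40 x 66 mm; origin at the centre of its underside.
- masking_tape: Bystander: roll of masking tape lying flat, 100 mm across, 36 mm high; origin at the centre of its underside.
- tin: Bystander: open steel tin holding two brushes, 80 mm diameter, 110 mm tall (210 mm with the brushes); origin at the centre of its underside.
- offcut: Bystander: wood offcut, 140 x 60 x 35 mm, lying flat; origin at the centre of its underside.

How it is judged:
By the outcome, as a careful person would: the job done as asked, in the order asked, and still so for the second after the job is handed in, with the robot touching nothing.
It also fails if it takes over 51 s, if anything falls off the work surface, if the arm or the gripper's body presses on something with over 40 N, if the wrist force passes 120 N, or if a joint passes its speed limit or range.

## Robot

A 6-joint arm with a two-finger parallel gripper is mounted at the origin on the work surface. World frame = base frame: x ahead of the robot, y to its left, z up, the work surface at z = 0. Lengths are in m, angles in rad, forces in N, time in s.
With the tool pointing down it reaches from about 0.35 to 0.8 m from the base axis. Payload 7.3 kg.
Tool frame: the origin (TCP) lies between the finger pads; the fingertips stand 25 mm ahead of it and the grasp point (between the pads) lies 6 mm ahead of it (r.tip_extent is the distance from the TCP to the fingertips, in m); z points along the fingers, y is the direction in which the jaws open and shut (so a half turn about z gives the same grasp; the last joint's range is limited). The gripper opens to 85 mm and grips with 20 to 120 N. Pads are 22 mm wide; open, the fingers measure 114 mm over their backs; the gripper's body (76 mm by 85 mm) begins 54 mm behind the grasp point. The pads swing forward as they close: fully open they stand 13 mm farther back than shut.
Start: joints at [1.196, 0.342, 1.524, -0, 1.275, -0.146], TCP at [0.119, 0.511, 0.256] pointing down, gripper open.
Joint ranges: [-2.53, 2.53], [-0.77, 2.02], [0.04, 2.7], [-1, 4.14], [0.28, 2.66], [-3.11, 3.11]. Speed limits (rad/s): [2.57, 2.57, 3.14, 3.14, 3.14, 3.14].

## Interface

Orientations are given as a unit quaternion [x, y, z, w].
In Python, from workcell import r, command_gripper, optics gives the robot as it stands. The module is installed in compiled form; this text tells all that it offers. Calls block until the motion is done:
- r.reach(position, orientation): joint-space move of the TCP to a pose.
- r.move_straight(position, orientation=None, speed=0.15, max_force=None): straight line of the TCP; orientation=None keeps the orientation; speed is the mean speed in m/s. With max_force (N) it stops when the force on the tool has changed by that much, and returns True; else False.
- r.movej(angles): joint-space move.
- command_gripper(opening, force=None): finger opening in m; force is the grip in N (None keeps the last); returns when the fingers have stopped.
- r.hold(seconds).
- r.solve_ik(position, orientation): joint angles nearest the present ones, or None.
- r.read_state(): the state.
- optics.get_image(name): name is "side" or "top" or "wrist"; returns (picture, depth): 384x512x3 uint8, red, green, blue; 384x512 float32, m along the optical axis (not along the pixel's ray), 0 where there is no reading.
- optics.camera_model(name): a dict with "K" (3x3 intrinsics, pixels), "R" (3x3) and "t" (3): a world point X has camera coordinates R X + t; the wrist camera has in their place "tool_from_camera" (4x4, takes a point from camera to tool coordinates, whose origin is the TCP and whose axes are the flange's). Camera axes: x right, y down, z forward; pixel columns grow to the right and rows downward; lengths in m; the calibration is good to about 2 mm. A picture is of the moment at which its call begins: read the wrist's pose just before it. camera_model takes no time and is no camera call.
A pose or a line that the arm cannot do raises r.PlanningError and nothing moves.
- r.finish_job(): hands the job in, once; it reports no verdict.
The state is a dict: "time_s": time; "joint_positions": joint angles; "dq": joint speeds; "tau": joint torques, N m; "eef_pos": TCP position; "eef_rot": TCP orientation; "contact_force": force on the tool from outside, world axes, zero at the start; "torque": the same for the moment, N m; "grip_width": finger opening in m.
Only numpy, scipy, OpenCV 4.12 (cv2) and the standard library are available. Lean on these libraries where they do the work, as an engineer would, in place of code of your own. Each camera call takes 0.05 s, during which the arm holds its last target.

## Working session

There is one attempt and no reset: what is moved stays moved. The work goes in short steps, each a Python script; the robot and the scene stay as the last script left them, time stands still between calls to the robot, and variables do not carry over. Pictures are saved under pics/ and viewed, and the job is handed in when it is done.

```bash
ls; mkdir -p pics; python3 - <<'E'
from workcell import r, command_gripper, optics
import cv2,numpy as np
s=r.read_state();print(s['time_s'],s['eef_pos'],s['eef_rot'],s['contact_force'])
for n in ['side','top']:
    p,d=optics.get_image(n)
    cv2.imwrite(f'pics/{n}0.png',cv2.cvtColor(p,cv2.COLOR_RGB2BGR)); np.savez(f'{n}0.npz',p=p,d=d)
    m=optics.camera_model(n);print(n,m['K'],m['R'],m['t'],(d>0).mean())
print(optics.camera_model('wrist'))
E
```

```text
pics
0.0 [0.11889817 0.51098507 0.25562011] [ 1.14136316e-01  9.93464794e-01 -7.51415143e-04 -1.99926529e-04] [-0.13639399  0.3236566  -0.09569609]
side [[400.5866037    0.         259.94302811]
 [  0.         400.5866037  186.59652102]
 [  0.           0.           1.        ]] [[ 0.99499356 -0.09990371 -0.0026579 ]
 [-0.08048518 -0.78526132 -0.61391107]
 [ 0.05924485  0.61105148 -0.78937072]] [-0.53300571  0.09596962  1.03227894] 0.9957173665364584
top [[482.49696286   0.         264.83708643]
 [  0.         482.49696286 191.36962875]
 [  0.           0.           1.        ]] [[-1.59661060e-03 -9.99899304e-01  1.41008156e-02]
 [-9.83612909e-01 -9.71895611e-04 -1.80290603e-01]
 [ 1.80286153e-01 -1.41575981e-02 -9.83512311e-01]] [-0.02479976  0.54784862  1.44239677] 0.995635986328125
{'K': array([[336.63996204,   0.        , 259.86742431],
       [  0.        , 336.63996204, 193.50829052],
       [  0.        ,   0.        ,   1.        ]]), 'tool_from_camera': array([[ 2.56296833e-04, -9.54506271e-01, -2.98190732e-01,
         7.61925786e-02],
       [ 9.99999967e-01,  2.51226606e-04,  5.53318803e-05,
        -1.20861759e-04],
       [ 2.20988188e-05, -2.98190736e-01,  9.54506304e-01,
        -1.17606482e-01],
       [ 0.00000000e+00,  0.00000000e+00,  0.00000000e+00,
         1.00000000e+00]])}
```

View pics/top0.png

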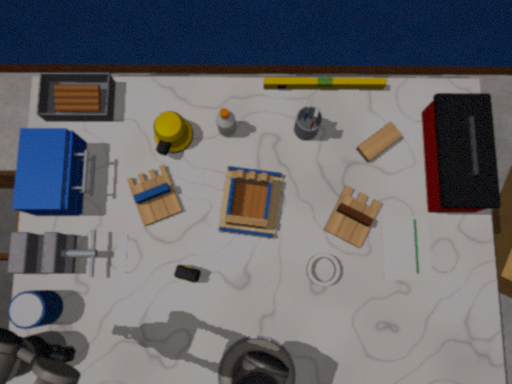

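View pics/side0.png

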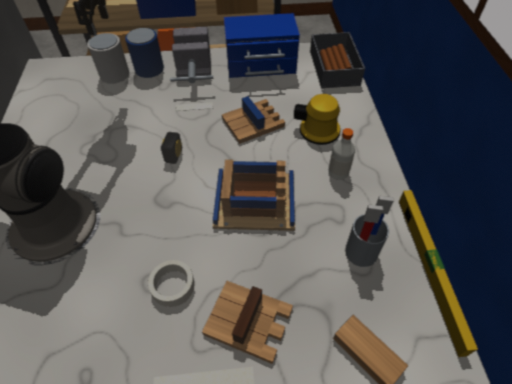

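The top view shows the blue-batten panel at about (152,193), the crate at (250,200) and the spare at (353,215). All three have their fins pointing up in the image (+x). I'll measure them next.

```bash
cat > h.py <<'E'
import numpy as np,cv2
def cloud(p,d,K,R,t):
    v,u=np.indices(d.shape); 
    X=np.stack([(u-K[0,2])/K[0,0]*d,(v-K[1,2])/K[1,1]*d,d],-1)
    return (X-t)@R      # R^T (X-t)
def blue(p):
    h=cv2.cvtColor(p,cv2.COLOR_RGB2HSV)
    return (h[...,0]>100)&(h[...,0]<130)&(h[...,1]>120)&(h[...,2]>50)
E
python3 - <<'E'
from h import *
from workcell import optics
for n in ['top','side']:
    z=np.load(n+'0.npz');p,d=z['p'],z['d'];m=optics.camera_model(n)
    W=cloud(p,d,m['K'],m['R'],np.array(m['t']))
    b=blue(p)&(W[...,0]>0.3)&(W[...,0]<.75)&(abs(W[...,1])<.45)
    nn,l,st,c=cv2.connectedComponentsWithStats(b.astype(np.uint8))
    for i in range(1,nn):
        if st[i,4]<25: continue
        P=W[l==i]; (ce,sz,a)=cv2.minAreaRect((P[:,:2]*1000).astype(np.float32))
        print(n,st[i],c[i].round(),P.mean(0).round(3),'z',P[:,2].min().round(3),P[:,2].max().round(3),np.round(ce),np.round(sz),round(a,1))
    print('table z',np.median(W[...,2][(W[...,0]>.35)&(W[...,0]<.6)&(abs(W[...,1])<.4)]))
E
```

```text
top [267 172  14   4  35] [274. 174.] [ 0.608 -0.054  0.034] z 0.03 0.04 [608. -53.] [42.  9.] 83.9
top [227 179   8  35 117] [231. 196.] [0.528 0.078 0.082] z 0.04 0.093 [528.  79.] [  8. 105.] 82.2
top [265 183   6  36  94] [268. 200.] [ 0.515 -0.033  0.086] z 0.078 0.095 [514. -33.] [  9. 109.] 83.8
top [134 184  35  19 270] [151. 193.] [0.541 0.323 0.063] z 0.04 0.072 [542. 323.] [ 23. 106.] 21.9
top [220 228  53   9 134] [246. 232.] [0.424 0.033 0.034] z 0.025 0.042 [424.  33.] [162.   8.] 82.3
table z 0.0026166717660149955
side [243  97  20  23 164] [252. 108.] [0.545 0.319 0.063] z 0.06 0.067 [544. 321.] [ 21. 105.] 22.5
side [234 162  42   4 123] [255. 164.] [0.53  0.077 0.085] z 0.081 0.088 [529.  78.] [ 12. 107.] 81.6
side [214 170   8  50 141] [218. 196.] [0.427 0.022 0.034] z 0.03 0.038 [428.  30.] [159.   8.] 82.8
side [290 171   4  52 144] [292. 196.] [0.618 0.001 0.034] z 0.03 0.038 [619.   4.] [166.   7.] 82.9
side [231 196  45   6 162] [252. 199.] [ 0.513 -0.035  0.085] z 0.08 0.09 [515. -35.] [ 13. 108.] 80.6
table z 0.0014009159323709142
```

```bash
cat >> h.py <<'E'
from scipy.spatial.transform import Rotation as Ro
def quat(yaw,flip=False):
    # tool y = object x (yaw), z down ; flip -> tool y = -object x
    a=yaw+(np.pi if flip else 0)
    y=np.array([np.cos(a),np.sin(a),0]);z=np.array([0,0,-1.]);x=np.cross(y,z)
    return Ro.from_matrix(np.stack([x,y,z],1)).as_quat()
def wcloud(p,d,st,m):
    v,u=np.indices(d.shape);K=m['K']
    X=np.stack([(u-K[0,2])/K[0,0]*d,(v-K[1,2])/K[1,1]*d,d],-1)
    T=m['tool_from_camera'];X=X@T[:3,:3].T+T[:3,3]
    return X@Ro.from_quat(st['eef_rot']).as_matrix().T+np.array(st['eef_pos'])
E
python3 - <<'E'
from h import *
from workcell import r,optics
ps=np.radians(22);pj=np.radians(-7.8)
for f in (0,1):
    for pos,y in (((.543,.322,.2),ps),((.543,.322,.05),ps),((.523,.017,.3),pj),((.523,.017,.14),pj)):
        s=r.solve_ik(pos,quat(y,f));print(f,pos,None if s is None else np.round(s,2))
E
```

```text
0 (0.543, 0.322, 0.2) [ 0.41  0.58  1.29 -0.    1.27  0.03]
0 (0.543, 0.322, 0.05) [ 0.41  0.74  1.44 -0.    0.96  0.03]
0 (0.523, 0.017, 0.3) [-0.11  0.31  1.45 -0.    1.38  0.02]
0 (0.523, 0.017, 0.14) [-0.11  0.46  1.69 -0.    0.99  0.02]
1 (0.543, 0.322, 0.2) None
1 (0.543, 0.322, 0.05) None
1 (0.523, 0.017, 0.3) None
1 (0.523, 0.017, 0.14) None
```

```bash
python3 - <<'E'
from h import *
from workcell import r,optics,command_gripper
ps=np.radians(22);pj=np.radians(-7.8)
def snap(n):
    s=r.read_state();p,d=optics.get_image('wrist')
    cv2.imwrite(f'pics/{n}.png',cv2.cvtColor(p,cv2.COLOR_RGB2BGR));np.savez(n+'.npz',p=p,d=d,eef_pos=s['eef_pos'],eef_rot=s['eef_rot'])
    print(n,s['time_s'],s['eef_pos'])
r.reach([.523,.017,.30],quat(pj)); r.hold(.2); snap('w_crate')
r.reach([.543,.322,.2],quat(ps)); r.hold(.2); snap('w_panel')
print(r.read_state()['time_s'])
E
```

```text
w_crate 2.5833 [0.52295471 0.01761763 0.30000391]
w_panel 4.0583 [0.54371616 0.32078372 0.20073716]
4.1083
```

View pics/w_crate.png

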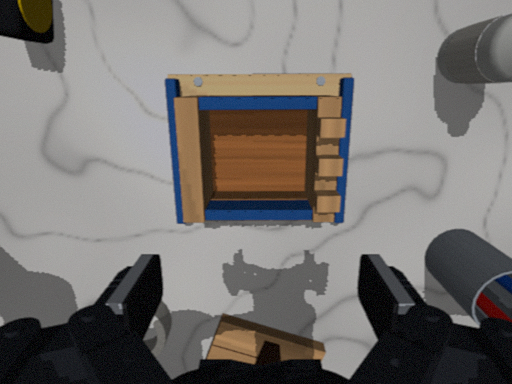

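View pics/w_panel.png

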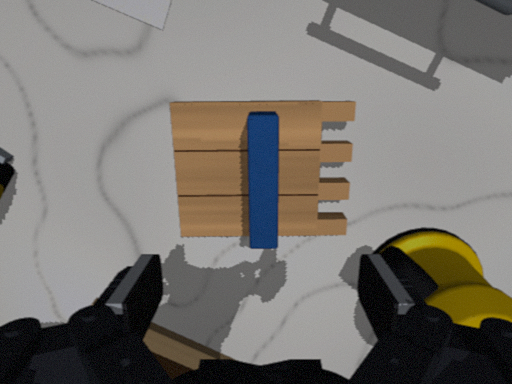

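The crate view shows three fin tips at about (333,128), (331,167) and (329,204), plus both blue strips. The panel view shows the blue batten at (263,180) with its fins to the right. Next I'll extract exact poses.

```bash
python3 - <<'E'
from h import *
from workcell import optics
m=optics.camera_model('wrist')
def an(n,yaw,masks):
    z=np.load(n+'.npz');W=wcloud(z['p'],z['d'],z,m);b=blue(z['p'])
    for name,f in masks:
        M=f(W,b).astype(np.uint8);nn,l,st,c=cv2.connectedComponentsWithStats(M)
        for i in range(1,nn):
            if st[i,4]<80: continue
            P=W[l==i];ce,sz,a=cv2.minAreaRect((P[:,:2]*1000).astype(np.float32))
            print(n,name,st[i],'c',np.round(ce,1),'sz',np.round(sz,1),'a',round(a,2),'zmed',np.median(P[:,2]).round(4))
            
far=lambda W:(W[...,2]<.14)
an('w_crate',0,[('fins',lambda W,b:(W[...,2]>.103)&(W[...,2]<.125)&(W[...,0]>.5)&(W[...,0]<.65)&(abs(W[...,1])<.1)),
 ('wall',lambda W,b:(W[...,2]>.085)&(W[...,2]<.1)&(~b)&(W[...,0]>.4)&(W[...,0]<.65)&(abs(W[...,1]-.02)<.1)),
 ('blue',lambda W,b:b&(W[...,2]>.028)&(W[...,2]<.04)&(abs(W[...,1])<.15)),('bluehi',lambda W,b:b&(W[...,2]>.08)&(W[...,2]<.1)),
 ('plate',lambda W,b:(W[...,2]>.008)&(W[...,2]<.016)&(~b)&(abs(W[...,1]-.02)<.12)&(abs(W[...,0]-.52)<.12))])
an('w_panel',0,[('batten',lambda W,b:b&(W[...,2]>.055)&(W[...,2]<.075)),('board',lambda W,b:(W[...,2]>.013)&(W[...,2]<.028)&(abs(W[...,0]-.54)<.12)&(abs(W[...,1]-.32)<.12))])
E
```

```text
w_crate fins [318 118  28  20 522] c [592.9  50.7] sz [16.6 22.5] a 82.6 zmed 0.1119
w_crate fins [317 157  26  19 477] c [588.2  15.3] sz [16.4 22.2] a 82.31 zmed 0.1118
w_crate fins [315 193  25  19 454] c [583.3 -20.2] sz [16.7 22.6] a 82.07 zmed 0.1117
w_crate wall [ 173   97   44  126 2955] c [459.3  31.8] sz [126.4  33.7] a 83.66 zmed 0.0919
w_crate wall [ 311   96   31  126 1721] c [588.   15.4] sz [125.4  22.5] a 82.34 zmed 0.0919
w_crate blue [166  79  17 144 881] c [426.1  33.2] sz [166.5  10.4] a 81.72 zmed 0.034
w_crate blue [335  78  19 145 964] c [618.1   7.8] sz [167.3  11.1] a 82.56 zmed 0.0338
w_crate bluehi [ 198   96  119   14 1477] c [529.   80.4] sz [ 12.  112.6] a 82.36 zmed 0.086
w_crate bluehi [ 205  207  107   13 1265] c [514.2 -32.1] sz [ 11.9 111.9] a 82.51 zmed 0.0857
w_crate bluehi [496 277  16  12 124] c [ 778.4 -147.2] sz [ 4.5 18.1] a 89.01 zmed 0.0891
w_crate plate [ 167   73  184   24 3539] c [532.1  97.3] sz [ 24.2 208.7] a 82.63 zmed 0.012
w_crate plate [217 220  95   1  95] c [516.3 -69.1] sz [  1.4 121.5] a 82.33 zmed 0.012
w_panel batten [ 248  114   30  134 3837] c [544.6 324.9] sz [ 22.7 108.4] a 22.44 zmed 0.0639
w_panel board [  169   101   187   136 18066] c [544.8 323.9] sz [160.6 126.5] a 22.23 zmed 0.02
```

Sizes and heights match the spec: fins 16.5 × 22 mm with tops at z = 0.112, and batten top at z = 0.064. The crate yaw is -7.65° and home is at (0.5227, 0.0241). The crate's blue battens independently give its centre as (0.5216, 0.0242). Now the grasp.

```bash
cat >> h.py <<'E'
from workcell import r,optics,command_gripper
def snap(n,cam='wrist'):
    s=r.read_state();p,d=optics.get_image(cam)
    cv2.imwrite(f'pics/{n}.png',cv2.cvtColor(p,cv2.COLOR_RGB2BGR));np.savez(n+'.npz',p=p,d=d,eef_pos=s['eef_pos'],eef_rot=s['eef_rot'])
def st(tag=''):
    s=r.read_state();R=Ro.from_quat(s['eef_rot']).as_matrix()
    print(tag,'t',round(s['time_s'],2),'pos',np.round(s['eef_pos'],4),'yaw',np.degrees(np.arctan2(R[1,1],R[0,1])).round(2),'z',R[:,2].round(4),'F',np.round(s['contact_force'],1),'M',np.round(s['torque'],2),'w',round(s['grip_width'],4));return s
E
python3 - <<'E'
from h import *
q=quat(np.radians(22.3));x,y=.5447,.3243
command_gripper(.055)
r.move_straight([x,y,.11],q,speed=.12);st('above')
print(r.move_straight([x,y,.049],q,speed=.08,max_force=12));st('down')
command_gripper(.0,force=90);st('grip')
r.hold(.2)
r.move_straight([x,y,.07],q,speed=.06);r.hold(.2);st('lift')
snap('w_lift')
E
```

```text
above t 5.42 pos [0.5452 0.3245 0.1108] yaw 22.3 z [ 1.4e-03  6.0e-04 -1.0e+00] F [ 0.1 -0.3  0.1] M [ 0.    0.02 -0.04] w 0.055
False
down t 6.33 pos [0.545  0.3245 0.0494] yaw 22.3 z [ 8.e-04  3.e-04 -1.e+00] F [ 0.4 -0.9  0.2] M [-0.   -0.03  0.04] w 0.0548
grip t 6.71 pos [0.5451 0.3245 0.0498] yaw 22.3 z [ 1.4e-03  7.0e-04 -1.0e+00] F [ 0.3 -0.4  4.2] M [-0.07  0.09 -0.01] w 0.0231
lift t 7.61 pos [0.5444 0.3242 0.0695] yaw 22.3 z [-9.e-04 -4.e-04 -1.e+00] F [-0.2  0.9 -3.4] M [-0.02  0.   -0.04] w 0.0228
```

View pics/w_lift.png

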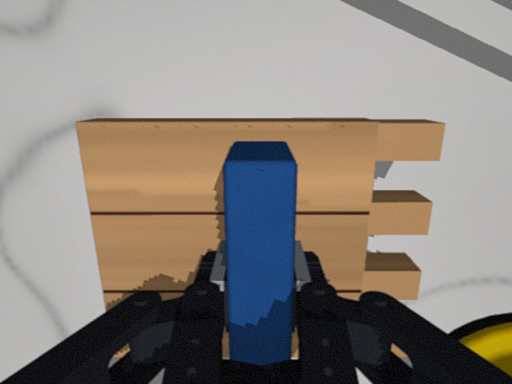

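The panel is held: batten vertical at about (260,250), with three fins visible on the right. I'll measure the fins in the tool frame, then compute the hover.

```bash
cat >> h.py <<'E'
def fins_tool(n):
    z=np.load(n+'.npz');m=optics.camera_model('wrist')
    W=wcloud(z['p'],z['d'],z,m)
    T=(W-z['eef_pos'])@Ro.from_quat(z['eef_rot']).as_matrix()   # tool coords
    return T,W,z
E
python3 - <<'E'
from h import *
T,W,z=fins_tool('w_lift')
hsv=cv2.cvtColor(z['p'],cv2.COLOR_RGB2HSV);wood=(hsv[...,0]<25)&(hsv[...,1]>70)
top=wood&(abs(T[...,2]-.0285)<.006)
print('board top tool z',np.median(T[...,2][top]))
M=(top&(T[...,1]>.056)&(T[...,1]<.085)).astype(np.uint8)
nn,l,s,c=cv2.connectedComponentsWithStats(M)
for i in range(1,nn):
    if s[i,4]<80: continue
    P=T[l==i]*1000;print(s[i],cv2.minAreaRect(P[:,:2].astype(np.float32)),P[:,:2].min(0),P[:,:2].max(0),np.median(P[:,2]))
P=T[top]*1000;A=np.c_[P[:,:2],np.ones(len(P))];print('plane',np.linalg.lstsq(A,P[:,2],rcond=None)[0])
print('board y(tool) max/min',P[:,1].max(),P[:,1].min(),'x max',np.percentile(P[:,0],99.9))
E
```

```text
board top tool z 0.029827979161617744
[ 386  122   59   39 2101] ((53.755592346191406, 68.15068054199219), (24.265850067138672, 16.762235641479492), 89.8145523071289) [45.3746222  56.00543123] [62.15909739 80.30758139] 29.988068774871508
[ 377  199   55   36 1792] ((17.80568504333496, 68.15214538574219), (24.209972381591797, 17.427932739257812), 89.8887939453125) [ 9.09072322 56.03111307] [26.51372396 80.26045469] 30.060304756482385
[ 371  266   50   34 1407] ((-17.92536163330078, 67.95967102050781), (17.597990036010742, 24.347930908203125), 1.538869857788086) [-26.95002561  56.00211112] [-8.97579426 80.24830159] 30.13845886883889
[391 344  16  13  98] ((-58.944854736328125, 73.85331726074219), (3.7216105461120605, 11.520519256591797), 40.513511657714844) [-62.52748945  69.86692703] [-53.78814782  78.98298248] 29.94013743121329
plane [-2.45798552e-04  2.84969497e-03  2.98839159e+01]
board y(tool) max/min 80.30758138662969 -79.88865016180829 x max 62.77305943549637
```

```bash
python3 - <<'E'
from h import *
yw=np.radians(-7.65);q=quat(yw);x,y=.5226,.0241
r.move_straight([.5447,.3243,.2],speed=.15)
r.reach([x,y,.215],q);st('hover')
r.move_straight([x,y,.17],q,speed=.1);r.hold(.3);st('above')
snap('w_hover')
print(r.move_straight([x,y,.152],q,speed=.03,max_force=10));s=st('try')
E
```

```text
hover t 9.83 pos [0.5229 0.025  0.2149] yaw -7.58 z [ 1.e-04  5.e-04 -1.e+00] F [-0.4  0.6 -3.6] M [-0.06 -0.06  0.01] w 0.0231
above t 10.73 pos [0.5229 0.0241 0.1705] yaw -7.65 z [ 1.e-03 -1.e-04 -1.e+00] F [-0.3 -0.2 -3. ] M [0.02 0.05 0.05] w 0.0231
False
try t 11.53 pos [0.5227 0.0241 0.152 ] yaw -7.65 z [ 1.e-04 -0.e+00 -1.e+00] F [ 0.6 -0.8 -3.1] M [ 0.03 -0.03 -0.  ] w 0.0231
```

View pics/w_hover.png

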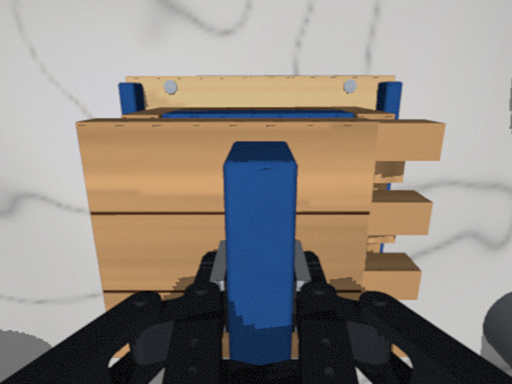

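The panel is now 10 mm below the crate's fin tips and hasn't touched anything. I'll keep lowering it with a force stop, then press.

```bash
python3 - <<'E'
from h import *
yw=np.radians(-7.65);q=quat(yw);x,y=.5226,.0241
print(r.move_straight([x,y,.138],q,speed=.025,max_force=15));st('down')
r.hold(.2);st('rest')
snap('w_down');snap('side_down','side')
E
```

```text
True
down t 11.98 pos [0.5227 0.0241 0.1418] yaw -7.65 z [ 4.e-04 -1.e-04 -1.e+00] F [-0.3 -0.4  4.9] M [ 0.   -0.02  0.01] w 0.0227
rest t 12.18 pos [0.5227 0.0241 0.1418] yaw -7.65 z [ 5.e-04 -1.e-04 -1.e+00] F [-0.   1.2  5.1] M [ 0.03 -0.05 -0.02] w 0.0227
```

View pics/w_down.png

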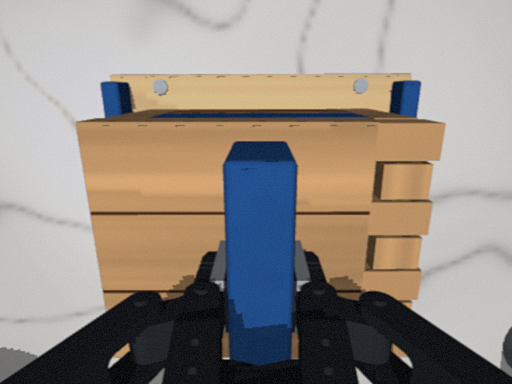

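Contact came at TCP z = 0.1418, against 0.142 predicted for home, and the fins are interleaved and flush. I'll press it firmly, ease off and release.

```bash
python3 - <<'E'
from h import *
yw=np.radians(-7.65);q=quat(yw)
print(r.move_straight([.5226,.0241,.136],q,speed=.02,max_force=25));st('press')
r.hold(.3);s=st('pressed')
r.move_straight([s['eef_pos'][0],s['eef_pos'][1],.1417],q,speed=.02);st('ease')
command_gripper(.05);r.hold(.2);s=st('open')
r.move_straight([s['eef_pos'][0],s['eef_pos'][1],.20],q,speed=.08)
r.move_straight([.515,.0,.28],q,speed=.15);r.hold(.2);st('up')
snap('w_end')
T,W,z=fins_tool('w_end')
hsv=cv2.cvtColor(z['p'],cv2.COLOR_RGB2HSV);b=blue(z['p'])
c,si=np.cos(yw),np.sin(yw)
J=W-np.array([.5227,.0241,0]);J=np.stack([c*J[...,0]+si*J[...,1],-si*J[...,0]+c*J[...,1],J[...,2]],-1)
bt=b&(J[...,2]>.14)&(abs(J[...,0])<.03)
print('batten',cv2.minAreaRect((W[bt][:,:2]*1000).astype(np.float32)),np.median(W[bt][:,2]))
bd=(~b)&(abs(J[...,2]-.112)<.006)&(abs(J[...,0])<.09)&(abs(J[...,1])<.075)
P=J[bd]*1000;print('board',cv2.minAreaRect(P[:,:2].astype(np.float32)),np.median(P[:,2]))
print('plane',np.linalg.lstsq(np.c_[P[:,:2],np.ones(len(P))],P[:,2],rcond=None)[0])
for yc in (-54,-36,-18,0,18,36,54):
    k=(abs(P[:,1]-yc)<5)&(P[:,0]>60)&(P[:,0]<73);print(yc,np.median(P[k,2]).round(2),k.sum())
E
```

```text
True
press t 12.49 pos [0.5226 0.0241 0.1418] yaw -7.64 z [ 9.e-04 -3.e-04 -1.e+00] F [-0.8 -0.6  3.7] M [0.02 0.1  0.  ] w 0.0234
pressed t 12.79 pos [0.5226 0.0241 0.1418] yaw -7.65 z [ 8.e-04 -2.e-04 -1.e+00] F [-1.1 -1.   5.7] M [ 0.01  0.12 -0.06] w 0.0231
ease t 13.04 pos [0.5226 0.0241 0.1417] yaw -7.65 z [ 1.e-04  0.e+00 -1.e+00] F [-1.2  0.2  2. ] M [-0.02 -0.02  0.08] w 0.0231
open t 13.62 pos [0.5226 0.0241 0.1417] yaw -7.65 z [-1.e-04 -0.e+00 -1.e+00] F [ 0.2  0.5 -0. ] M [0.01 0.01 0.01] w 0.0499
up t 15.4 pos [5.147e-01 3.000e-04 2.789e-01] yaw -7.64 z [-2.1e-03  4.0e-04 -1.0e+00] F [ 1.1 -0.  -0.3] M [0.02 0.01 0.03] w 0.0498
batten ((522.6195678710938, 24.24945831298828), (108.25444793701172, 22.981801986694336), 82.38072204589844) 0.15598918369496417
board ((-0.4918670654296875, -0.5933837890625), (160.482421875, 125.90767669677734), 0.01897420547902584) 111.99924571748542
plane [-1.86190477e-03  5.22620287e-04  1.11967525e+02]
-54 111.95 156
-36 111.93 159
-18 111.93 166
0 111.86 181
18 112.0 188
36 111.94 206
54 111.97 211
```

View pics/w_end.png

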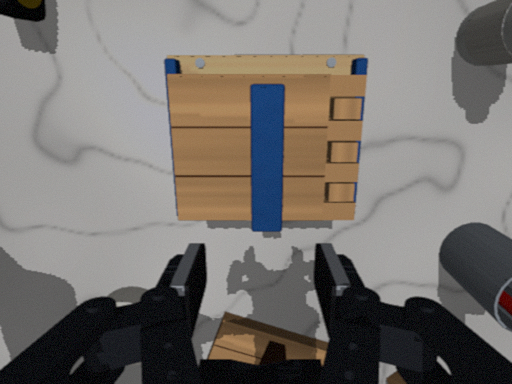

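The panel is flush within about 0.1 mm and level. I'll check the bystanders once more, then hand in.

```bash
python3 - <<'E'
from h import *
snap('top_end','top')
a=np.load('top0.npz')['d'];b=np.load('top_end.npz')['d']
M=((abs(a-b)>.015)&(a>0)&(b>0)).astype(np.uint8);n,l,s,c=cv2.connectedComponentsWithStats(M)
print([list(map(int,x)) for x in s[1:] if x[4]>25])
st()
r.finish_job()
E
```

```text
[[108, 136, 183, 248, 22211], [126, 165, 55, 61, 1646], [0, 327, 80, 57, 3133], [284, 373, 11, 11, 70]]
 t 15.5 pos [5.148e-01 2.000e-04 2.793e-01] yaw -7.63 z [-1.3e-03  3.0e-04 -1.0e+00] F [ 0.1 -0.3  0.1] M [-0.05  0.04  0.  ] w 0.0504
the job is handed in; nothing more can be done
```

View pics/top_end.png

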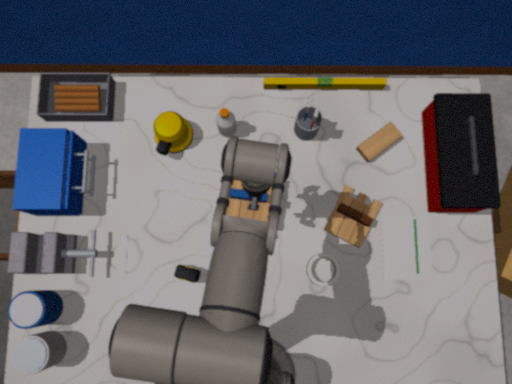

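The blue-batten panel is fitted on the crate, pressed home and released, and the job was handed in at 15.5 s. I found the crate's gaps with the wrist camera and lowered the panel in the gripper with a force stop. It touched nothing until it landed on the shoulder at tool height 0.1418 m, against 0.142 m predicted. I then pressed until the 25 N force stop tripped.

**Final checks before hand-in:**
- **Flush:** the panel's fins and the crate's fin tips all measure 111.9–112.0 mm high, so the top is flush to about 0.15 mm.
- **Level and square:** tilt is about 0.1° and the turn error about 0.03°.
- **Position:** the batten centre is within 0.2 mm of the target.
- **Clear of the robot:** the gripper was well above the panel with no force on it.
- **Everything else:** comparing top views before and after, the only depth changes are the lifted panel's old place and the arm itself. The spare panel and the other items look unmoved.

**Disagreements:**
- **Press force:** the force readings just after the press were only about 4–6 N, so the 25 N was brief and not held. The panel did not move any further under it.
- **Board outline:** its centre measured about 0.5 mm off in x and 0.6 mm in y from the target, more than the batten centre shows, but still within the 1.5 mm of room at the fins.

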